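Load the dowel-drilling jig

TASK

Load the drilling jig: take the long flat strip of wood, lay it flat on the jig and slide it endwise under the drill plate, gently, until it comes up against the end stop. Then swing the cam lever round until the cam clamps the strip tight against the fence, and let go. Leave the other things on the bench where they are.

Things in the scene. Friction and masses are not known exactly. Their poses are not given: they have to be found in the camera images.
- workpiece: plain planed strip of wood, the longest and flattest loose piece of wood lying on the left part of the bench: 150 mm long (its y axis), 40 mm wide (its x axis), 20 mm thick, about 70 g; its two ends are alike. Origin: centre of its underside.
- jig: drilling jig, fixed to the bench. Its x axis is the direction in which the work is slid in, y points from the cam to the fence, z up; origin at bench level. Plywood base, top 18 mm above the bench, from x = -38 to +150 mm, y = -73 to +37 mm. Clamped home, the strip is centred on y = 0 and its tail sticks out 37 to 62 mm beyond the base's -x end, with free space below and beside it.
- mouth (a point): point on the jig's base in the middle (y = 0) of the mouth below the front edge of the drill plate (jig x = +12 mm). The aluminium plate, 80 x 80 x 8 mm, roofs jig x = +12 to +92, y = -40 to +40 mm; its underside is 24 mm above the base (4 mm above the strip). Below it the channel is 44 mm wide, y = -24 to +20 mm, with a small flare on the -y side.
- fence_end (a point): upper edge of the fence's face at its -x end. The fence is a straight wooden wall with its face at jig y = +20 mm, from jig x = -38 to +92 mm, 24 mm high above the base
- stop: steel end stop of the jig, locked at a different setting each time with the black star knob behind the drill plate (does not move). Origin: bottom centre of the stop face, on the jig's base; the face looks along its -x axis (axes parallel to the jig's), is 34 mm wide and 18 mm high, and stands 50 to 75 mm along the jig's x axis, hidden under the drill plate.
- cam_lever (a joint): angle of the cam lever in rad: starts open (0 to 0.35), grows clockwise seen from above, to 2.8 at most. At 0 the lever points 0.26 rad clockwise from the jig's x axis. It turns a wooden eccentric cam beside the strip; at about 2.0 the cam has pushed the strip against the fence, beyond that it goes stiff (clamped at 5 to 15 N on the knob). It turns with about 2 N and stays where it is left.
- lever_knob (a point): grip point of the upright round wooden knob at the end of the cam lever, 95 mm from the pivot: 20 mm diameter, standing from 47 to 97 mm above the bench, this point 84 mm above the bench
- lever_pivot (a point): point on the vertical axis of the cam lever, 47 mm above the bench, at x = -16, y = -42.8 mm of the jig
- square_block: dark painted block of wood 28 x 95 x 28 mm, not to be used; leave it
- short_block: short block of wood 30 x 75 x 26 mm, not to be used; leave it
- tape: tape measure 36 x 72 x 62 mm standing at the back of the bench; leave it
- plane: iron block plane 51 x 156 x 59 mm at the right; leave it
- sanding_block: sanding block 66 x 110 x 31 mm at the right; leave it
- jar: clear jar with a lid, 65 mm across and 99 mm high, at the back right; leave it

How it is judged:
By the outcome, as a careful person would: the job done as asked, in the order asked, and still so for the second after the job is handed in, with the robot touching nothing.
It also fails if it takes over 59 s, if anything falls off the work surface, if the arm or the gripper's body presses on something with over 40 N, if the wrist force passes 120 N, or if a joint passes its speed limit or range.

ROBOT

A 6-joint arm with a two-finger parallel gripper is mounted at the origin on a cart in front of the work surface, level with it; the furniture and walls round the work are solid. World frame = base frame: x ahead of the robot, y to its left, z up, the work surface at z = 0. Lengths are in m, angles in rad, forces in N, time in s.
With the tool pointing down it reaches from about 0.3 to 0.775 m from the base axis. Payload 14.6 kg.
Tool frame: the origin (TCP) lies at the very end of the fingers, on their centre line; the grasp point (between the pads) lies 19 mm behind it; z points along the fingers, y is the line along which they close (so a half turn about z gives the same grasp; the last joint's range is limited). The gripper opens to 94 mm and grips with 3 to 60 N. Pads are 16 mm wide; open, the fingers measure 119 mm over their backs; the gripper's body (75 mm by 177 mm) begins 78 mm behind the grasp point.
Start: joints at [1.101, 0.3, 1.521, -0, 1.321, -0.067], TCP at [0.216, 0.506, 0.172] pointing down, gripper open.
Joint ranges: [-3.03, 3.03], [-0.79, 2.21], [0.23, 2.52], [-1.04, 4.18], [0, 3.07], [-2.55, 2.55]. Speed limits (rad/s): [2.22, 2.22, 2.57, 3.14, 3.14, 3.14].

INTERFACE

Orientations are given as [roll, pitch, yaw] about the fixed x, y, z axes, in that order (R = Rz(yaw) Ry(pitch) Rx(roll)).
In Python, from station import ctrl, cams gives the robot as it stands. The module is installed in compiled form; this text tells all that it offers.
- The arm moves only by the tool arm_command, never from a script. Its argument "plan" is a list that holds one entry, the list of rows, each a list of 7 numbers: the shift along the tool's x, y, z in mm, then the turn, a rotation vector about the tool's x, y, z in rad, then the closure, from -1 (fully open) to 1 (shut). A call has 1 to 12 rows; each row is the pose to reach, as a shift and turn from the pose commanded when the call began, along the tool's axes at that moment; what a row does not reach only later rows make up. A row lasts 1/10 s, in which the tool goes at most 50 mm and 8.59 degrees, less where a joint would pass 70% of its speed; a pose out of reach is approached as far as the arm can. A call with a gripper value outside its range is refused whole. The fingers move at their own pace and stop on an object; "squeeze" is the grip in N (left out, the last holds). Time passes only in rows, so rows that repeat a pose let the fingers close. It gives the time, the measured TCP pose, the force, the opening and the grip force at its end, in the units of the state.
- ctrl.get_obs(): the state, without advancing time (a new reading comes with each control period).
- cams.camera(name): name is "scene" or "top"; returns (picture, depth): 420x560x3 uint8, blue, green, red; 420x560 float32, m along the optical axis (not along the pixel's ray), 0 where there is no reading.
- cams.camera_info(name): a dict with "fx", "fy", "cx", "cy" (pixels), "dist_coeffs" ([k1, k2, p1, p2, k3] as OpenCV has them; the pictures are not rectified), "world_to_cam" (4x4, takes a point from world to camera coordinates). Camera axes: x right, y down, z forward; pixel columns grow to the right and rows downward; lengths in m; the calibration is good to about 2 mm. A picture is of the moment at which its call begins. camera_info takes no time and is no camera call.
- ctrl.hand_in(): hands the job in; it is judged then, once.
The state is a dict: "time_s": time; "qpos": joint angles; "joint_vel": joint speeds; "tau": joint torques, N m; "ee_pos": TCP position; "eef_rot": TCP orientation; "force": force on the tool from outside, world axes, zero at the start; "moment": the same for the moment, N m; "grip_width": finger opening in m; "grip_force": force on a finger pad.
Only numpy, scipy, OpenCV 4.12 (cv2) and the standard library are available. Lean on these libraries where they do the work, as an engineer would, in place of code of your own. Each camera call takes 0.05 s, during which the arm holds its last target. There are 200 camera calls.

## Working session

There is one attempt and no reset: what is moved stays moved. The work goes in short steps, Python scripts to look and compute and a tool call to move; the robot and the scene stay as the last step left them, time stands still between calls to the robot, and variables do not carry over. Pictures are saved under pics/ and viewed, at most 10 in all, crops included, and the job is handed in when it is done.

Besides the shell and the picture viewer there is one more tool, called after "Request:" as name([rows], argument=value, ...), one row to a line, values as JSON. arm_command: Moves the arm, as the interface text tells. Its arguments: {"type":"object","properties":{"plan":{"type":"array"},"squeeze":{"type":"number"}},"required":["plan"]}

```bash
mkdir -p pics; cat > h.py <<'E'
import numpy as np, cv2
from station import ctrl, cams
def snap(n, f):
    p,d=cams.camera(n); cv2.imwrite(f'pics/{f}.png',p); np.savez(f'{f}.npz',p=p,d=d); return p,d
def pix2w(n,uv,d=None,z=None):
    """pixels -> world by depth image or on plane z"""
    i=cams.camera_info(n); K=np.array([[i['fx'],0,i['cx']],[0,i['fy'],i['cy']],[0,0,1]])
    uv=np.array(uv,float).reshape(-1,2)
    r=cv2.undistortPoints(uv.reshape(-1,1,2),K,np.array(i['dist_coeffs'],float)).reshape(-1,2)
    r=np.c_[r,np.ones(len(r))]; T=np.linalg.inv(np.array(i['world_to_cam']))
    if d is not None:
        s=np.array([d[int(round(v)),int(round(u))] for u,v in uv])[:,None]
    else:
        dr=r@T[:3,:3].T; s=((z-T[2,3])/dr[:,2])[:,None]
    return (r*s)@T[:3,:3].T+T[:3,3]
def w2pix(n,P):
    i=cams.camera_info(n); K=np.array([[i['fx'],0,i['cx']],[0,i['fy'],i['cy']],[0,0,1]])
    W=np.array(i['world_to_cam']); P=np.array(P,float).reshape(-1,3)
    return cv2.projectPoints(P,cv2.Rodrigues(W[:3,:3])[0],W[:3,3],K,np.array(i['dist_coeffs'],float))[0].reshape(-1,2)
E
python3 - <<'E'
from h import *
np.set_printoptions(precision=4,suppress=True)
for n in('top','scene'):
    p,d=snap(n,n+'0')
    print(n,np.linalg.inv(np.array(cams.camera_info(n)['world_to_cam'])),cams.camera_info(n)['fx'])
o=ctrl.get_obs();print(o)
E
```

```text
top [[ 0.0232 -0.9898  0.1404  0.3628]
 [-0.9997 -0.0223  0.008   0.0246]
 [-0.0047 -0.1405 -0.9901  1.4573]
 [ 0.      0.      0.      1.    ]] 507.185958908021
scene [[ 0.5798 -0.6449  0.4979 -0.348 ]
 [-0.8147 -0.4552  0.3592 -0.5964]
 [-0.005  -0.6139 -0.7894  1.4408]
 [ 0.      0.      0.      1.    ]] 516.4869073088893
{'time_s': 0.1, 'qpos': array([ 1.1014,  0.3004,  1.5215, -0.    ,  1.3207, -0.0666]), 'joint_vel': array([ 0.0015, -0.0006, -0.0035, -0.0005,  0.0012, -0.0014]), 'tau': array([  0.0013, -53.2639, -35.329 ,   0.0709,   0.0235,  -0.0001]), 'ee_pos': array([0.2155, 0.5057, 0.1719]), 'eef_rot': array([-3.1405, -0.    ,  2.7387]), 'force': array([-0.4731, -1.0415,  0.5931]), 'moment': array([-0.021 , -0.0224,  0.0752]), 'grip_force': 0.0, 'grip_width': 0.09414091648823686}
```

View pics/top0.png

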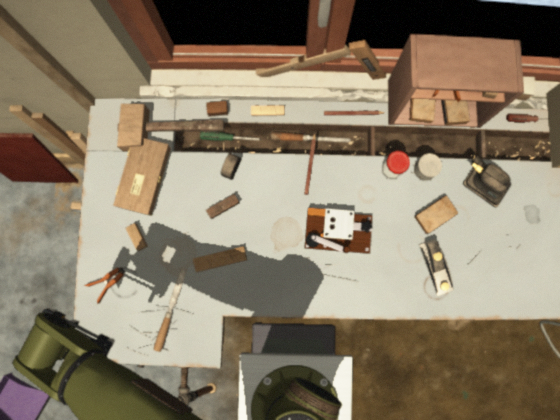

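View pics/scene0.png

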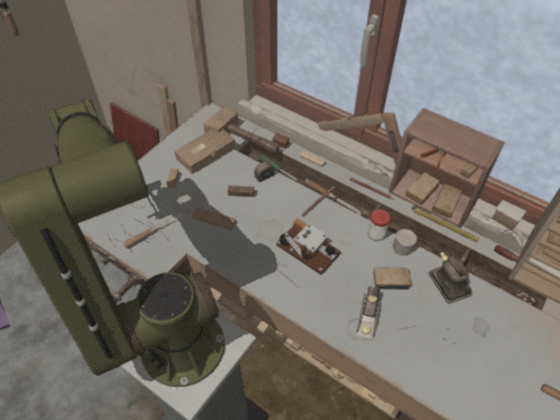

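The top view shows the strip in shadow at about (219,258), the jig at about (338,230), its plate at (339,224) and the lever at (325,242). The dark block is at (223,206) and the short block at (135,236). Next I'll enlarge the strip and the jig.

```bash
python3 - <<'E'
from h import *
p=np.load('top0.npz')['p']; s=np.load('scene0.npz')['p']
a=cv2.resize(p[235:285,180:260],(800,500),interpolation=cv2.INTER_CUBIC)
a=np.clip(a.astype(float)*1.8,0,255).astype(np.uint8)
b=cv2.resize(p[195:265,295:385],(771,600),interpolation=cv2.INTER_CUBIC)
cv2.imwrite('pics/c1.png',a);cv2.imwrite('pics/c2.png',b)
c=cv2.resize(s[210:280,265:355],(771,600),interpolation=cv2.INTER_CUBIC);cv2.imwrite('pics/c3.png',c)
E
```

```text
(no output)
```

View pics/c1.png

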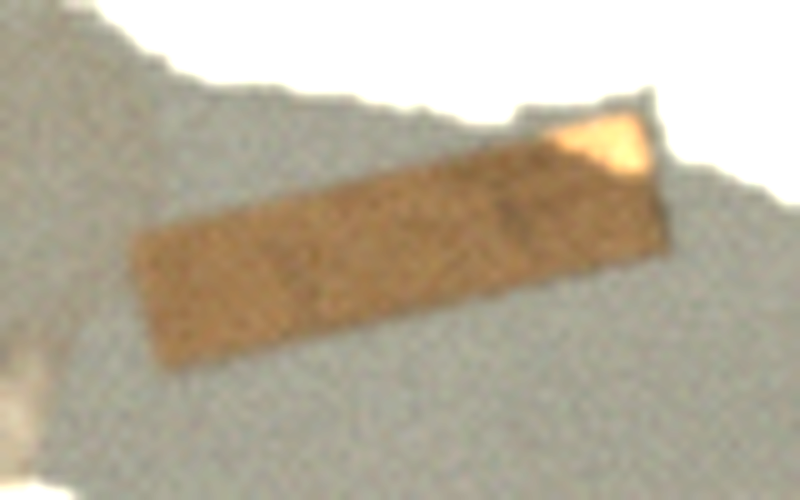

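View pics/c2.png

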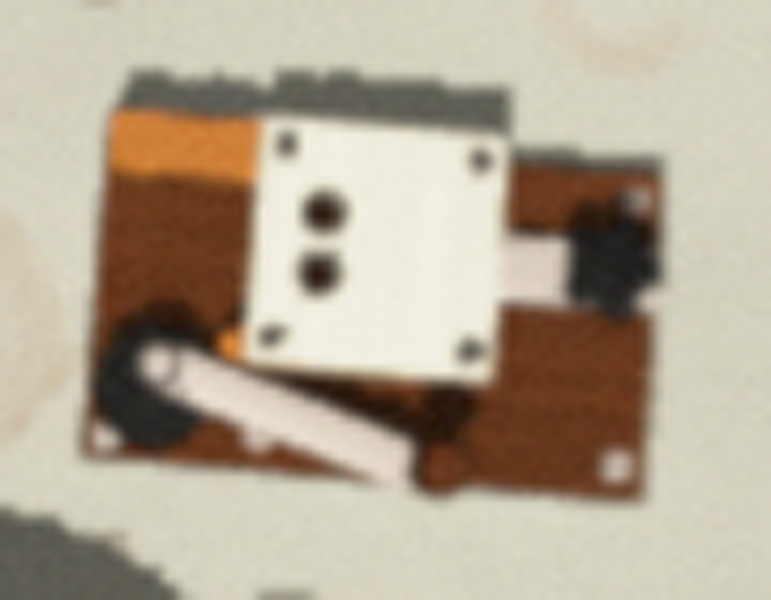

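View pics/c3.png

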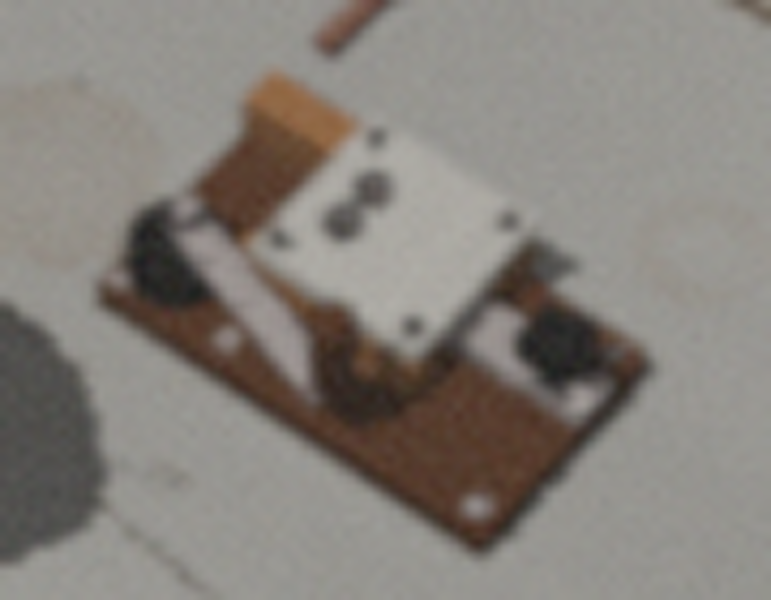

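The strip's top corners in the c1 crop are (130,236), (642,109), (668,248) and (165,372). In c2 the plate corners are (262,118), (510,125), (492,382) and (245,360), with base corners (85,458), (645,498), (662,160) and the knob at (440,465). c3 shows the same features obliquely. I'll fit the poses from these.

```bash
cat > fit.py <<'E'
from h import *
from scipy.optimize import least_squares
np.set_printoptions(precision=4,suppress=True)
un=lambda q,s,o:(np.array(q,float)+.5)/s-.5+np.array(o)
def loc(P,p): 
    c,s=np.cos(p[2]),np.sin(p[2]); P=np.array(P,float)
    return np.c_[p[0]+c*P[:,0]-s*P[:,1],p[1]+s*P[:,0]+c*P[:,1],P[:,2]]
s=771/90
t2=un([(262,118),(510,125),(492,382),(245,360),(85,458),(645,498),(662,160),(108,175)],s,(295,195))
P2=[(12,40,50),(92,40,50),(92,-40,50),(12,-40,50),(-38,-73,18),(150,-73,18),(150,37,18),(-38,20,42)]
t3=un([(540,225),(415,360),(100,290),(480,545),(648,360)],s,(265,210))
P3=[(92,40,50),(92,-40,50),(-38,-73,18),(150,-73,18),(150,37,18)]
P2=np.array(P2)/1e3;P3=np.array(P3)/1e3
E
python3 - <<'E'
from fit import *
for name,a,b in(('top',1,0),('scene',0,1),('both',1,1)):
    f=lambda p:np.r_[a*(w2pix('top',loc(P2,p))-t2).ravel(),b*(w2pix('scene',loc(P3,p))-t3).ravel()]
    r=least_squares(f,[.4,-.05,0],loss='soft_l1'); print(name,r.x,abs(r.fun).max()); 
    if name=='both': print(r.fun.reshape(-1,2)); np.save('jig.npy',r.x)
j=r.x
t1=un([(130,236),(642,109),(668,248),(165,372)],10,(180,235))
Q=np.array([(20,75,20),(20,-75,20),(-20,-75,20),(-20,75,20)])/1e3
g=lambda p:(w2pix('top',loc(Q,p))-t1).ravel()
r=least_squares(g,[.3,.4,0.],loss='soft_l1');print('strip',r.x,r.fun)
sc=w2pix('scene',loc(Q,r.x));print('strip scene px',sc)
k=pix2w('top',un([(440,467)],s,(295,195)),z=.097)[0]
pv=loc([(-.016,-.0428,.047)],j)[0]
print('knob',k,'pivot',pv,'r',np.hypot(*(k-pv)[:2]),'lever ang',j[2]-.26-np.arctan2(*(k-pv)[1::-1]))
d=np.load('top0.npz')['d']; 
print(pix2w('top',[(219,258),(339,224),(200,262),(345,205)],d))
q=pix2w('scene',un([(300,180)],s,(265,210)),np.load('scene0.npz')['d']);print(q)
E
```

```text
top [ 0.5234 -0.0585 -1.6145] 0.9772087516607257
scene [ 0.5202 -0.0597 -1.6401] 0.706987559002016
both [ 0.5227 -0.0587 -1.6266] 1.6645866161184983
[[ 0.1627  0.2687]
 [-0.3834  1.6584]
 [-0.0416  0.0453]
 [ 0.1728  0.4106]
 [-0.2944  0.1091]
 [ 0.2599  0.491 ]
 [ 0.4849  1.6646]
 [-0.2655 -0.3474]
 [ 0.2152 -0.7247]
 [ 0.5444 -0.713 ]
 [-0.3907 -0.864 ]
 [ 0.9793 -0.6998]
 [ 0.7124 -1.4262]]
strip [0.4161 0.2222 0.2671] [-0.0392 -0.0321 -0.0762  0.059   0.5967 -0.132  -0.439   0.1001]
strip scene px [[196.925  206.5883]
 [236.046  218.0633]
 [231.5058 226.7773]
 [191.9738 214.9953]]
knob [ 0.4469 -0.1265  0.097 ] pivot [ 0.4808 -0.0404  0.047 ] r 0.09262929581212873 lever ang 0.05970734206706019
[[ 0.418   0.2242  0.0195]
 [ 0.5198 -0.1122  0.0461]
 [ 0.4051  0.2775  0.022 ]
 [ 0.5807 -0.1335  0.0008]]
[[ 0.5373 -0.055   0.0207]]
```

The top and scene fits disagree on yaw by about 0.02 rad, so I'll refine the jig pose with subpixel edges.

```bash
python3 - <<'E'
from fit import *
from scipy.ndimage import map_coordinates
j0=np.load('jig.npy')
# segments (jig mm): a,b
E={'plate-y':((16,-40,50),(88,-40,50)),'plate-x':((12,-25,50),(12,36,50)),'plate+x':((92,-36,50),(92,-12,50)),'plate+x2':((92,10,50),(92,36,50)),
'base-y':((60,-73,18),(145,-73,18)),'base-y0':((60,-73,0),(145,-73,0)),'base-x':((-38,-15,18),(-38,15,18)),'base+x':((150,-68,18),(150,-25,18)),'fence':((-34,20,42),(8,20,42))}
obs={}
for n in('top','scene'):
    g=cv2.cvtColor(np.load(n+'0.npz')['p'],cv2.COLOR_BGR2GRAY).astype(float)
    for e,(a,b) in E.items():
        t=np.linspace(0,1,15)[:,None]; M=(np.array(a)*(1-t)+np.array(b)*t)/1e3
        p=j0.copy(); 
        for it in range(2):
            px=w2pix(n,loc(M,p)); d=px[-1]-px[0]; d/=np.hypot(*d); nn=np.array([-d[1],d[0]])
            o=np.arange(-3,3.01,.1); S=px[:,None]+o[None,:,None]*nn
            v=map_coordinates(g,[S[...,1],S[...,0]],order=1); G=abs(np.gradient(cv2.GaussianBlur(v,(9,1),0),axis=1))
            off=o[G[:,5:-5].argmax(1)+5]
        k=np.polyfit(t[:,0],off,1); res=np.std(off-np.polyval(k,t[:,0]))
        L=np.hypot(*(px[-1]-px[0])); print(n,e,'mid off %.2f slope %.3f rad res %.2f grad %.0f'%(np.polyval(k,.5),k[0]/L,res,G.max(1).mean()))
        if res<.35: obs[n,e]=(M,nn,px+off[:,None]*nn)
use=[k for k in obs if k[1] not in('base-y',)]
def f(p,ns): return np.concatenate([((w2pix(n,loc(obs[n,e][0],p))-obs[n,e][2])@obs[n,e][1]) for n,e in use if n in ns])
for ns in(['top'],['scene'],['top','scene']):
    r=least_squares(lambda p:f(p,ns),j0,loss='soft_l1',f_scale=.3);print(ns,r.x,np.std(r.fun))
np.save('jig2.npy',r.x)
E
```

```text
top plate-y mid off 0.15 slope 0.005 rad res 0.26 grad 8
top plate-x mid off -0.23 slope 0.021 rad res 0.47 grad 7
top plate+x mid off 0.23 slope -0.043 rad res 0.06 grad 7
top plate+x2 mid off 0.18 slope -0.052 rad res 0.03 grad 7
top base-y mid off 0.38 slope -0.019 rad res 0.40 grad 5
top base-y0 mid off -0.18 slope 0.013 rad res 0.58 grad 6
top base-x mid off -0.20 slope 0.049 rad res 0.21 grad 7
top base+x mid off -0.51 slope 0.017 rad res 0.26 grad 5
top fence mid off -0.47 slope 0.009 rad res 0.26 grad 3
scene plate-y mid off 0.67 slope 0.052 rad res 0.62 grad 3
scene plate-x mid off -0.14 slope 0.142 rad res 0.79 grad 3
scene plate+x mid off 0.25 slope -0.054 rad res 0.13 grad 4
scene plate+x2 mid off 0.17 slope -0.078 rad res 0.52 grad 4
scene base-y mid off 2.16 slope 0.001 rad res 0.15 grad 5
scene base-y0 mid off -0.41 slope 0.009 rad res 0.14 grad 5
scene base-x mid off 0.29 slope 0.012 rad res 0.09 grad 4
scene base+x mid off 1.48 slope 0.031 rad res 0.22 grad 4
scene fence mid off 0.38 slope -0.028 rad res 0.60 grad 2
['top'] [ 0.5235 -0.0588 -1.6463] 0.3167757335044094
['scene'] [ 0.5203 -0.0598 -1.5893] 0.4469743719117662
['top', 'scene'] [ 0.5234 -0.0593 -1.6262] 0.5565326019429344
```

```bash
cat >> h.py <<'E'
def to(P,yaw,base=None):
    """tool shift (mm) and turn about tool z for world TCP target"""
    o=ctrl.get_obs(); from scipy.spatial.transform import Rotation as R
    A=R.from_euler('xyz',o['eef_rot']); B=R.from_euler('xyz',[np.pi,0,yaw])
    print('shift',(A.inv().apply(np.array(P)-o['ee_pos'])*1e3).round(1),'turn',(A.inv()*B).as_rotvec().round(3))
E
python3 - <<'E'
from h import *
to([.4010,.2772,.10],1.838); to([.4010,.2772,.003],1.838)
E
```

```text
shift [-260.2 -137.4   72. ] turn [-0.001  0.     0.901]
shift [-260.2 -137.3  169. ] turn [-0.001  0.     0.901]
```

Request:
arm_command([
  [[-50,-26,10,0,0,0.15,-1],[-100,-52,25,0,0,0.3,-1],[-150,-79,40,0,0,0.45,-1],[-200,-105,55,0,0,0.6,-1],[-240,-127,70,0,0,0.75,-1],[-260,-137,72,0,0,0.9,-1],[-260,-137,72,0,0,0.901,-1],[-260,-137,72,0,0,0.901,-1],[-260,-137,72,0,0,0.901,-1],[-260,-137,72,0,0,0.901,-1]],
], squeeze=30)

```text
time_s: 1.1
ee_pos: [0.4005, 0.2791, 0.1006]
eef_rot: [3.141, -0.0, 1.84]
force: [-0.5, -0.4, 0.2]
grip_width: 0.0942
grip_force: 0.0
```

```bash
python3 - <<'E'
from h import *
p,d=snap('top','top1')
to([.4010,.2772,.003],1.838)
a=cv2.resize(p[215:295,160:270],(770,560),interpolation=cv2.INTER_CUBIC)
cv2.imwrite('pics/d1.png',np.clip(a.astype(float)*1.5,0,255).astype(np.uint8))
E
```

```text
shift [-1.9 -0.  97.6] turn [ 0.    -0.     0.002]
```

View pics/d1.png

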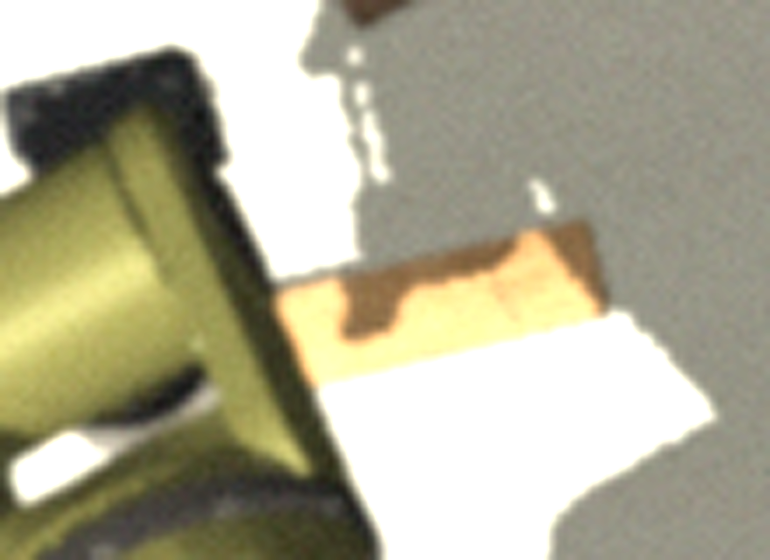

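The gripper is over the strip's tail; the strip's free end is at about (600,270) in the crop and its axis matches the tool. I'll descend and grip.

Request:
arm_command([
  [[-2,0,40,0,0,0,-1],[-2,0,75,0,0,0,-1],[-2,0,92,0,0,0,-1],[-2,0,97,0,0,0,-1],[-2,0,97,0,0,0,-1],[-2,0,97,0,0,0,-1],[-2,0,97,0,0,0,0.2],[-2,0,97,0,0,0,1],[-2,0,97,0,0,0,1],[-2,0,97,0,0,0,1],[-2,0,97,0,0,0,1],[-2,0,97,0,0,0,1]],
], squeeze=30)

```text
time_s: 2.35
ee_pos: [0.4016, 0.2761, 0.0034]
eef_rot: [-3.142, -0.0, 1.838]
force: [0.2, 0.3, 0.5]
grip_width: 0.0496
grip_force: 0.0
```

Request:
arm_command([
  [[0,0,0,0,0,0,1],[0,0,0,0,0,0,1],[0,0,0,0,0,0,1],[0,0,0,0,0,0,1]],
], squeeze=30)

```text
time_s: 2.75
ee_pos: [0.4016, 0.2761, 0.0033]
eef_rot: [-3.141, 0.0, 1.838]
force: [-0.4, -0.3, -0.2]
grip_width: 0.0173
grip_force: 0.0
```

Request:
arm_command([
  [[0,0,0,0,0,0,-1],[0,0,0,0,0,0,-1],[0,0,0,0,0,0,-1],[0,0,0,0,0,0,-1],[0,0,0,0,0,0,-1],[0,0,0,0,0,0,-1],[0,0,-60,0,0,0,-1],[0,0,-100,0,0,0,-1],[0,0,-140,0,0,0,-1],[0,0,-140,0,0,0,-1]],
])

```text
time_s: 3.75
ee_pos: [0.4036, 0.2773, 0.1486]
eef_rot: [3.133, -0.002, 1.838]
force: [-0.2, -0.7, -0.3]
grip_width: 0.093
grip_force: 0.0
```

```bash
python3 - <<'E'
from h import *
p,d=snap('top','top2'); q,e=snap('scene','scene2')
a=cv2.resize(p[215:295,160:270],(660,480),interpolation=cv2.INTER_CUBIC)
cv2.imwrite('pics/d2.png',np.clip(a.astype(float)*1.5,0,255).astype(np.uint8))
# strip: find brown pixels with height 10-30mm
i=np.mgrid[235:285,160:265]; uv=np.c_[i[1].ravel(),i[0].ravel()]
for n,dd in(('top0',np.load('top0.npz')['d']),('top2',d)):
    w=pix2w('top',uv,dd); m=(w[:,2]>.012)&(w[:,2]<.03)
    print(n,m.sum(),w[m].mean(0), cv2.minAreaRect((w[m][:,:2]*1e3).astype(np.float32)))
E
```

```text
top0 749 [0.41565605 0.223303   0.01959851] ((417.21856689453125, 255.9177703857422), (74.93994903564453, 210.95703125), 19.493310928344727)
top2 667 [0.41810385 0.21543843 0.01955171] ((417.90447998046875, 216.76002502441406), (40.71513366699219, 135.2137451171875), 15.236928939819336)
```

View pics/scene2.png

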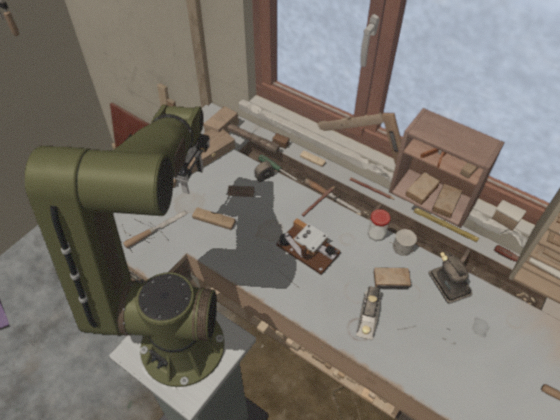

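The strip is still at about (195,210)-(236,222), unmoved; the hand is above and to the left at about (188,180). I'll check where the fingers appear against the reported TCP.

```bash
python3 - <<'E'
from h import *
o=ctrl.get_obs();print(o['ee_pos'],o['grip_width'])
p=np.load('scene2.npz')['p']; t=w2pix('scene',[o['ee_pos'],[.4016,.2761,.003]]);print(t)
c=cv2.resize(p[130:250,140:260],(600,600),interpolation=cv2.INTER_CUBIC)
c=np.clip(c.astype(float)*1.5,0,255).astype(np.uint8)
for u in t: cv2.drawMarker(c,tuple(int(x) for x in (u-[140,130])*5),(0,0,255),0,15)
cv2.imwrite('pics/d3.png',c)
E
```

```text
[0.40169691 0.27610895 0.14347644] 0.09450903530862707
[[194.90836397 189.15734288]
 [200.02858437 215.15244587]]
```

View pics/d3.png

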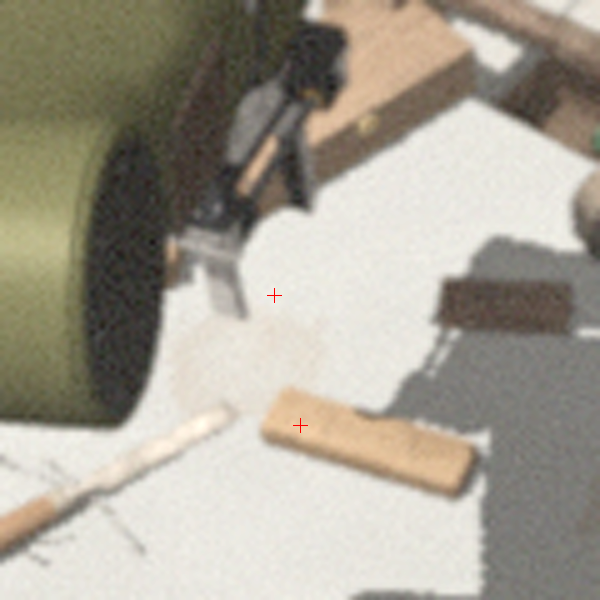

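In this crop the finger tips show at (235,312) and (303,207), midpoint about (269,260), while the reported TCP projects to (275,295). I'll get the true tip positions from depth.

```bash
python3 - <<'E'
from h import *
np.set_printoptions(precision=4,suppress=True)
d=np.load('scene2.npz')['d']; o=ctrl.get_obs(); print(o['qpos'],o['eef_rot'])
for c in [(228,280),(235,300),(237,310),(295,170),(300,190),(304,203),(285,425),(445,480)]:
    u=(np.array(c)/5+[140,130]); print(c,u.round(1),pix2w('scene',u,d)[0])
psi=o['eef_rot'][2];y=np.array([np.sin(psi),-np.cos(psi),0])
for s in(-1,1): print('expected tip inner',o['ee_pos']+s*.047*y, (w2pix('scene',o['ee_pos']+s*.047*y)-[140,130])*5)
E
```

```text
[ 0.527   0.1871  1.7311 -0.      1.2224  0.2601] [ 3.1406 -0.0002  1.8377]
(228, 280) [185.6 186. ] [0.3483 0.2545 0.2239]
(235, 300) [187. 190.] [0.351  0.2552 0.2016]
(237, 310) [187.4 192. ] [0.3478 0.2514 0.1975]
(295, 170) [199. 164.] [0.4501 0.2884 0.2149]
(300, 190) [200. 168.] [0.4492 0.286  0.1982]
(304, 203) [200.8 170.6] [0.4515 0.2869 0.183 ]
(285, 425) [197. 215.] [0.3868 0.2745 0.0207]
(445, 480) [229. 226.] [0.4112 0.1506 0.0258]
expected tip inner [0.3564 0.2637 0.1435] [[243.2477 347.2059]]
expected tip inner [0.447  0.2885 0.1435] [[304.8805 245.9651]]
```

The tips appear about 40 mm higher than the reported TCP, which would explain the closing on air. I'll check again with the hand low.

Request:
arm_command([
  [[0,0,50,0,0,0,-1],[0,0,100,0,0,0,-1],[0,0,130,0,0,0,-1],[0,0,135,0,0,0,-1],[0,0,135,0,0,0,-1],[0,0,135,0,0,0,-1]],
])

```text
time_s: 4.45
ee_pos: [0.4022, 0.2764, 0.0095]
eef_rot: [3.14, -0.0, 1.838]
force: [-0.7, -0.6, 0.4]
grip_width: 0.0942
grip_force: 0.0
```

```bash
python3 - <<'E'
from h import *
np.set_printoptions(precision=4,suppress=True)
p,d=snap('scene','scene3'); o=ctrl.get_obs(); print(o['ee_pos'])
psi=o['eef_rot'][2];y=np.array([np.sin(psi),-np.cos(psi),0])
c=cv2.resize(p[150:250,140:260],(720,600),interpolation=cv2.INTER_CUBIC)
c=np.clip(c.astype(float)*1.3,0,255).astype(np.uint8)
for z in(0,.04):
  for s in(-1,0,1):
    u=w2pix('scene',o['ee_pos']+s*.047*y+[0,0,z])[0]; cv2.drawMarker(c,tuple(int(x) for x in (u-[140,150])*6),(0,0,255) if z==0 else (255,0,0),0,12)
cv2.imwrite('pics/d4.png',c)
i=np.mgrid[165:235,170:230]; uv=np.c_[i[1].ravel(),i[0].ravel()]; w=pix2w('scene',uv,d)
r=(w-o['ee_pos']); X=np.array([np.cos(psi),np.sin(psi),0])
a=r@X; b=r@y
for s in(-1,1):
    m=(abs(a)<.02)&(s*b>.042)&(s*b<.065)&(d[uv[:,1],uv[:,0]]>0)
    h,e=np.histogram(w[m,2],bins=np.arange(-.01,.12,.01)); print(s,h, e[0])
E
```

```text
[0.4024 0.2765 0.0097]
-1 [30 33  0  0  0  2 10 11 10 15  9  8] -0.01
1 [20 39  0  0  0 10  9 13 10  7 10 10] -0.01
```

View pics/d4.png

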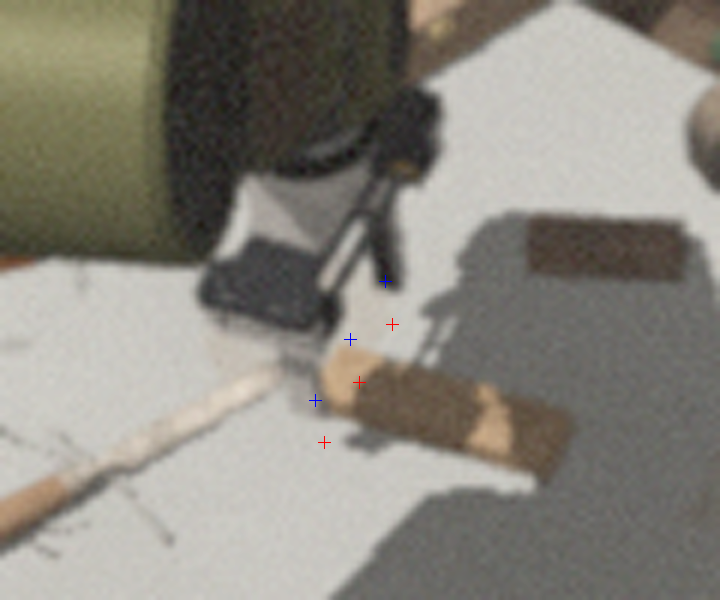

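Confirmed: the tips, at about (300,405) and (390,285), match the blue marks 40 mm above the reported TCP. I'll go lower and find the bench by gentle touch.

Request:
arm_command([
  [[0,0,15,0,0,0,-1],[0,0,25,0,0,0,-1],[0,0,30,0,0,0,-1],[0,0,32,0,0,0,-1],[0,0,34,0,0,0,-1],[0,0,36,0,0,0,-1],[0,0,36,0,0,0,-1]],
])

```text
time_s: 5.2
ee_pos: [0.4016, 0.2761, -0.0276]
eef_rot: [3.142, 0.0, 1.838]
force: [-0.0, 0.1, 0.2]
grip_width: 0.0938
grip_force: 0.0
```

Request:
arm_command([
  [[0,0,2,0,0,0,-1],[0,0,3,0,0,0,-1],[0,0,3,0,0,0,-1]],
])

```text
time_s: 5.5
ee_pos: [0.4015, 0.2761, -0.0308]
eef_rot: [-3.141, 0.0, 1.838]
force: [-0.3, 0.0, 0.1]
grip_width: 0.094
grip_force: 0.0
```

Request:
arm_command([
  [[0,0,1,0,0,0,-1],[0,0,2,0,0,0,-1],[0,0,2,0,0,0,-1]],
])

```text
time_s: 5.8
ee_pos: [0.4016, 0.2761, -0.0327]
eef_rot: [-3.142, 0.0, 1.838]
force: [0.7, -0.3, -0.6]
grip_width: 0.0943
grip_force: 0.0
```

Request:
arm_command([
  [[0,0,1,0,0,0,-1],[0,0,2,0,0,0,-1],[0,0,2,0,0,0,-1]],
])

```text
time_s: 6.1
ee_pos: [0.4017, 0.2762, -0.033]
eef_rot: [3.142, 0.0, 1.838]
force: [-10.0, -6.5, 30.0]
grip_width: 0.0943
grip_force: 15.1
```

The bench is at a reported z of about -0.033, so the real tip height is the reported z plus 33 mm. I'll back up and grip.

Request:
arm_command([
  [[0,0,-4,0,0,0,-1],[0,0,-5,0,0,0,-1],[0,0,-5,0,0,0,1],[0,0,-5,0,0,0,1],[0,0,-5,0,0,0,1],[0,0,-5,0,0,0,1],[0,0,-5,0,0,0,1],[0,0,-5,0,0,0,1],[0,0,-5,0,0,0,1],[0,0,-5,0,0,0,1],[0,0,-5,0,0,0,1]],
], squeeze=30)

```text
time_s: 7.2
ee_pos: [0.4016, 0.2761, -0.0297]
eef_rot: [-3.142, 0.0, 1.838]
force: [-0.7, -0.5, 0.0]
grip_width: 0.0401
grip_force: 30.0
```

```bash
python3 - <<'E'
from h import *
to([.5295,.0799,.03],1.5116)
E
```

```text
shift [-223.    71.6  -59.7] turn [-0.     0.     0.326]
```

Request:
arm_command([
  [[0,0,-30,0,0,0,1],[0,0,-60,0,0,0,1],[-35,11,-60,0,0,0.05,1],[-70,22,-60,0,0,0.1,1],[-105,33,-60,0,0,0.16,1],[-140,44,-60,0,0,0.22,1],[-175,56,-60,0,0,0.27,1],[-205,66,-60,0,0,0.31,1],[-223,72,-60,0,0,0.326,1],[-223,72,-60,0,0,0.326,1],[-223,72,-60,0,0,0.326,1],[-223,72,-60,0,0,0.326,1]],
])

```text
time_s: 8.4
ee_pos: [0.5293, 0.0808, 0.0303]
eef_rot: [-3.141, -0.0, 1.513]
force: [-0.4, 0.6, -0.7]
grip_width: 0.0399
grip_force: 30.0
```

```bash
python3 - <<'E'
from h import *
p,d=snap('top','top4'); s,e=snap('scene','scene4'); o=ctrl.get_obs(); print(o['ee_pos'],o['eef_rot'],o['grip_width'])
a=cv2.resize(p[185:275,255:385],(780,540),interpolation=cv2.INTER_CUBIC)
cv2.imwrite('pics/e1.png',a)
E
```

```text
[0.52947139 0.08082144 0.03038296] [-3.14146720e+00 -4.48326016e-05  1.51317778e+00] 0.039935628927181346
```

View pics/e1.png

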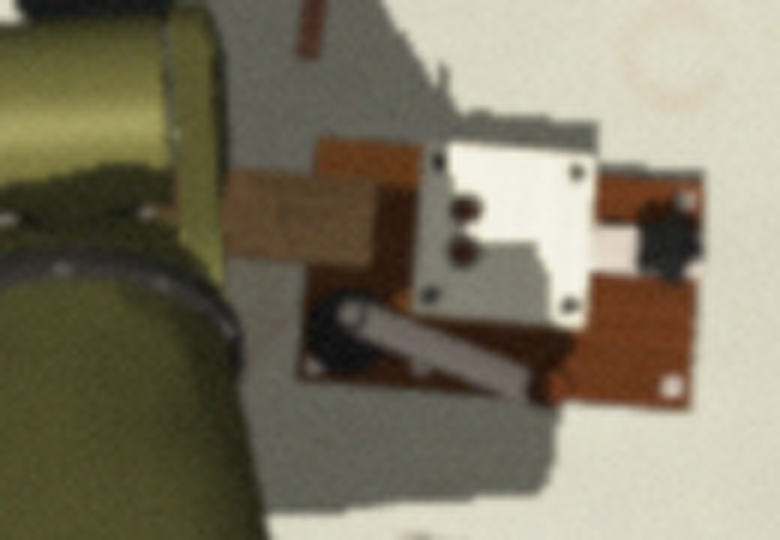

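The strip in e1 is held flat in front of the mouth. Its front corners are at (378,180) and (370,268), parallel to the base edge from (300,378) to (690,408); the plate corners are at (422,145), (598,155), (588,328) and (415,310).

```bash
python3 - <<'E'
from fit import *
j=np.array([.5233,-.059,-1.63])
def tojig(w): 
    c,s=np.cos(j[2]),np.sin(j[2]); d=w[:,:2]-j[:2]; return np.c_[c*d[:,0]+s*d[:,1],-s*d[:,0]+c*d[:,1]]*1e3
f=lambda q,z:tojig(pix2w('top',un(q,6,(255,185)),z=z))
print('strip front',f([(378,180),(370,268)],.0834)); print('strip back',f([(228,169),(228,256)],.0834))
print('plate',f([(422,145),(598,155),(588,328),(415,310)],.05))
print('base',f([(300,378),(690,408)],.018), 'fence outer',f([(317,140)],.042))
print('tcp jig',tojig(ctrl.get_obs()['ee_pos'][None]))
# depth based strip check
d=np.load('top4.npz')['d']; i=np.mgrid[205:240,288:325]; uv=np.c_[i[1].ravel(),i[0].ravel()]; w=pix2w('top',uv,d)
m=(w[:,2]>.065)&(w[:,2]<.1); J=tojig(w[m]); print(m.sum(),w[m,2].mean(),w[m,2].std(),np.percentile(J,[2,98],axis=0))
m&=True; J3=np.c_[J,w[m,2]]; A=np.c_[J/1e3,np.ones(len(J))]; print('plane slope',np.linalg.lstsq(A,w[m,2],rcond=None)[0])
E
```

```text
strip front [[-10.2777  16.3513]
 [-10.9132 -24.0656]]
strip back [[-78.7485  15.8168]
 [-75.5378 -23.8577]]
plate [[ 10.5579  38.8776]
 [ 93.0636  40.891 ]
 [ 93.6653 -40.3508]
 [ 12.9008 -38.4536]]
base [[-36.9971 -72.1452]
 [148.39   -71.5616]] fence outer [[-38.3311  38.3765]]
tcp jig [[-139.9416   -2.1125]]
375 0.07934554951130125 0.00340782614055449 [[-77.7344 -21.9653]
 [-12.0639  17.0649]]
plane slope [-0.0021  0.0075  0.0793]
```

Request:
arm_command([
  [[0,1,15,0,0,0,1],[0,1,28,0,0,0,1],[0,1,35,0,0,0,1],[0,1,39,0,0,0,1],[0,1,41,0,0,0,1],[0,1,41,0,0,0,1],[0,1,41,0,0,0,1]],
])

```text
time_s: 9.2
ee_pos: [0.5311, 0.0799, -0.0103]
eef_rot: [3.141, -0.0, 1.512]
force: [0.5, 0.2, 0.0]
grip_width: 0.04
grip_force: 30.0
```

Request:
arm_command([
  [[0,0,0.5,0,0,0,1],[0,0,1,0,0,0,1],[0,0,1,0,0,0,1]],
])

```text
time_s: 9.5
ee_pos: [0.5309, 0.0799, -0.0116]
eef_rot: [3.141, -0.0, 1.512]
force: [0.9, 0.3, -0.0]
grip_width: 0.0394
grip_force: 30.0
```

Request:
arm_command([
  [[-3,0,0.3,0,0,0,1],[-7,0,0.5,0,0,0,1],[-11,0,0.5,0,0,0,1],[-15,0,0.5,0,0,0,1],[-19,0,0.5,0,0,0,1],[-22,0,0.5,0,0,0,1],[-25,0,0.5,0,0,0,1],[-28,0,0.5,0,0,0,1]],
])

```text
time_s: 10.3
ee_pos: [0.5293, 0.0518, -0.0121]
eef_rot: [3.141, -0.0, 1.512]
force: [0.7, 1.5, 2.8]
grip_width: 0.0398
grip_force: 30.0
```

Request:
arm_command([
  [[-3,0,0,0,0,0,1],[-6,0,0,0,0,0,1],[-9,0,0,0,0,0,1],[-12,0,0,0,0,0,1],[-15,0,0,0,0,0,1],[-18,0,0,0,0,0,1],[-18,0,0,0,0,0,1]],
])

```text
time_s: 11.0
ee_pos: [0.5282, 0.0335, -0.0121]
eef_rot: [3.141, 0.0, 1.512]
force: [0.2, -1.9, 2.9]
grip_width: 0.0399
grip_force: 30.0
```

It's in the mouth and lying on the base with no side load. I'll continue gently to the stop.

Request:
arm_command([
  [[-2,0,0,0,0,0,1],[-4,0,0,0,0,0,1],[-6,0,0,0,0,0,1],[-8,0,0,0,0,0,1],[-8,0,0,0,0,0,1]],
])

```text
time_s: 11.5
ee_pos: [0.5278, 0.0257, -0.0121]
eef_rot: [3.141, 0.0, 1.512]
force: [-0.1, 1.1, 5.1]
grip_width: 0.0395
grip_force: 30.0
```

Request:
arm_command([
  [[-1.5,0,0,0,0,0,1],[-3,0,0,0,0,0,1],[-4.5,0,0,0,0,0,1],[-6,0,0,0,0,0,1]],
])

```text
time_s: 11.9
ee_pos: [0.5275, 0.0201, -0.012]
eef_rot: [3.141, -0.0, 1.512]
force: [-0.2, 4.4, 6.1]
grip_width: 0.0399
grip_force: 30.0
```

Request:
arm_command([
  [[-1,0,0,0,0,0,1],[-2,0,0,0,0,0,1],[-3,0,0,0,0,0,1],[-4,0,0,0,0,0,1]],
])

```text
time_s: 12.3
ee_pos: [0.5273, 0.0161, -0.012]
eef_rot: [3.141, -0.0, 1.512]
force: [-0.3, 3.3, 6.6]
grip_width: 0.0397
grip_force: 30.0
```

Request:
arm_command([
  [[-1,0,-0.3,0,0,0,1],[-2,0,-0.3,0,0,0,1],[-3,0,-0.3,0,0,0,1],[-4,0,-0.3,0,0,0,1]],
])

```text
time_s: 12.7
ee_pos: [0.5269, 0.012, -0.0118]
eef_rot: [3.142, -0.0, 1.512]
force: [0.7, 3.5, 4.9]
grip_width: 0.0399
grip_force: 30.0
```

Request:
arm_command([
  [[-1,0,0,0,0,0,1],[-2,0,0,0,0,0,1],[-3,0,0,0,0,0,1]],
])

```text
time_s: 13.0
ee_pos: [0.5267, 0.009, -0.0118]
eef_rot: [3.142, -0.0, 1.512]
force: [-0.6, 2.9, 4.3]
grip_width: 0.0399
grip_force: 30.0
```

Request:
arm_command([
  [[-1,0,0,0,0,0,1],[-2,0,0,0,0,0,1],[-3,0,0,0,0,0,1]],
])

```text
time_s: 13.3
ee_pos: [0.5266, 0.006, -0.0118]
eef_rot: [3.141, -0.0, 1.512]
force: [-0.2, 4.0, 5.0]
grip_width: 0.0402
grip_force: 30.0
```

Front at about jig x = 64; continuing.

Request:
arm_command([
  [[-1,0,0,0,0,0,1],[-2,0,0,0,0,0,1],[-3,0,0,0,0,0,1]],
])

```text
time_s: 13.6
ee_pos: [0.5264, 0.003, -0.0118]
eef_rot: [3.141, -0.0, 1.512]
force: [0.6, 3.1, 6.1]
grip_width: 0.04
grip_force: 30.0
```

Request:
arm_command([
  [[-1,0,0,0,0,0,1],[-2,0,0,0,0,0,1]],
])

```text
time_s: 13.8
ee_pos: [0.5264, 0.0028, -0.0118]
eef_rot: [3.141, -0.003, 1.511]
force: [1.7, 23.4, 6.2]
grip_width: 0.0401
grip_force: 30.0
```

Request:
arm_command([
  [[-1,0,0,0,0,0,1],[-2,0,0,0,0,0,1]],
])

```text
time_s: 14.0
ee_pos: [0.5261, 0.0021, -0.0118]
eef_rot: [-3.141, -0.004, 1.512]
force: [1.7, 30.8, 4.9]
grip_width: 0.0396
grip_force: 30.0
```

Request:
arm_command([
  [[-1,0,0,0,0,0,1],[-2,0,0,0,0,0,1]],
])

```text
time_s: 14.2
ee_pos: [0.5259, 0.0006, -0.012]
eef_rot: [-3.141, -0.005, 1.512]
force: [1.5, 34.1, 4.2]
grip_width: 0.0394
grip_force: 30.0
```

It's against the stop: the contact force rose at reported y = 0.003. I'll relax the push, open partly and lift.

Request:
arm_command([
  [[2.5,0,0,0,0,0,1],[2.5,0,0,0,0,0,1],[2.5,0,0,0,0,0,-0.3],[2.5,0,0,0,0,0,-0.3],[2.5,0,0,0,0,0,-0.3],[2.5,0,0,0,0,0,-0.3],[2.5,0,0,0,0,0,-0.3],[2.5,0,-20,0,0,0,-0.3],[2.5,0,-60,0,0,0,-0.3],[2.5,0,-100,0,0,0,-0.3],[2.5,0,-140,0,0,0,-0.3],[2.5,0,-140,0,0,0,-0.3]],
])

```text
time_s: 15.4
ee_pos: [0.5285, -0.0007, 0.1334]
eef_rot: [3.133, 0.0, 1.512]
force: [0.1, -0.7, -0.5]
grip_width: 0.061
grip_force: 0.0
```

```bash
python3 - <<'E'
from fit import *
p,d=snap('top','top5');s,e=snap('scene','scene5')
j=np.array([.5233,-.059,-1.63])
o=ctrl.get_obs();print(o['ee_pos'],o['eef_rot'])
def tojig(w): 
    c,s=np.cos(j[2]),np.sin(j[2]); d=w[:,:2]-j[:2]; return np.c_[c*d[:,0]+s*d[:,1],-s*d[:,0]+c*d[:,1]]*1e3
i=np.mgrid[190:280,250:390]; uv=np.c_[i[1].ravel(),i[0].ravel()]; 
for n,dd,cam in(('top0',np.load('top0.npz')['d'],'top'),('top5',d,'top')):
    w=pix2w(cam,uv,dd);J=tojig(w)
    m=(w[:,2]>.03)&(w[:,2]<.06)&(J[:,0]>-130)&(J[:,0]<-45)&(abs(J[:,1])<60);
    print(n,m.sum(), np.percentile(J[m],[2,50,98],axis=0) if m.sum() else '')
i=np.mgrid[200:300,240:370]; uv=np.c_[i[1].ravel(),i[0].ravel()];w=pix2w('scene',uv,e);J=tojig(w)
m=(w[:,2]>.028)&(w[:,2]<.06)&(J[:,0]>-130)&(J[:,0]<-45)&(abs(J[:,1])<60);print('scene',m.sum(),np.percentile(J[m],[2,50,98],axis=0))
# knob points: height 80..105 near expected
for n,dd in(('top',np.load('top0.npz')['d']),('scene',np.load('scene0.npz')['d'])):
    i=np.mgrid[190:290,260:390]; uv=np.c_[i[1].ravel(),i[0].ravel()];w=pix2w(n,uv,dd);J=tojig(w)
    m=(w[:,2]>.085)&(w[:,2]<.105)&(abs(J[:,0])<150)&(J[:,1]<-30); print(n,'knob',m.sum(),np.median(J[m],axis=0),w[m].mean(0))
E
```

```text
[ 0.5263 -0.0005  0.1284] [3.1405 0.0001 1.5118]
top0 0 
top5 0 
scene 122 [[-83.0882 -23.3974]
 [-63.0503  -5.6125]
 [-45.7445  18.1363]]
top knob 44 [ 73.0439 -71.7893] [ 0.4471 -0.128   0.0949]
scene knob 35 [ 75.0519 -75.0639] [ 0.4437 -0.1304  0.0933]
```

The strip is home, with its tail at jig x = -83. Lever angle is about 0.07, knob at world (0.4454, -0.1284). Next I'll go to the knob.

```bash
cat > arc.py <<'E'
from h import *
from scipy.spatial.transform import Rotation as R
import sys
np.set_printoptions(precision=1,suppress=True,linewidth=150)
j=np.array([.5233,-.059,-1.63]); c,s=np.cos(j[2]),np.sin(j[2])
W=lambda x,y:np.array([j[0]+c*x-s*y,j[1]+s*x+c*y])
piv=W(-.016,-.0428); 
def knob(q,r=.095): a=j[2]-.26-q; return piv+r*np.array([np.cos(a),np.sin(a)])
def arc(q0,q1,n,off=0,r=.095):
    """rows from current measured pose, lever q0->q1; differences along the arc only"""
    yaw=ctrl.get_obs()['eef_rot'][2]; A=R.from_euler('xyz',[np.pi,0,yaw])
    for q in np.linspace(q0,q1,n+1)[1:]:
        v=A.inv().apply(np.r_[knob(q,r)-knob(q0,r),0])*1e3; print('[%.1f, %.1f, 0, 0, 0, %.2f, 1],'%(v[0],v[1],q-q0))
E
python3 - <<'E'
from arc import *
print(knob(.07)*1e3,piv*1e3); to([*knob(.07),.1284],1.65)
E
```

```text
[ 445.5 -128.4] [481.5 -40.5]
shift [-132.4  -73.1   -0.1] turn [ 0.   0.  -0.1]
```

Request:
arm_command([
  [[-40,-22,0,0,0,-0.05,-0.3],[-80,-44,0,0,0,-0.1,-0.3],[-115,-64,0,0,0,-0.138,-0.3],[-132,-73,0,0,0,-0.138,-0.3],[-132.4,-73,0,0,0,-0.138,-0.3],[-132.4,-73,0,0,0,-0.138,-0.3],[-132.4,-73,0,0,0,-0.138,-0.3]],
])

```text
time_s: 16.2
ee_pos: [0.4456, -0.1275, 0.1275]
eef_rot: [-3.141, -0.001, 1.651]
force: [-0.2, -0.0, -0.6]
grip_width: 0.0613
grip_force: 0.0
```

Request:
arm_command([
  [[0,0,25,0,0,0,-0.3],[0,0,50,0,0,0,-0.3],[0,0,75,0,0,0,-0.3],[0,0,90,0,0,0,-0.3],[0,0,96,0,0,0,-0.3],[0,0,96,0,0,0,-0.3],[0,0,96,0,0,0,-0.3]],
])

```text
time_s: 16.9
ee_pos: [0.446, -0.1281, 0.0327]
eef_rot: [3.141, 0.0, 1.65]
force: [0.6, -0.0, -0.6]
grip_width: 0.0607
grip_force: 0.0
```

Request:
arm_command([
  [[0,0,0,0,0,0,0.4],[0,0,0,0,0,0,0.6],[0,0,0,0,0,0,1],[0,0,0,0,0,0,1],[0,0,0,0,0,0,1],[0,0,0,0,0,0,1]],
], squeeze=20)

```text
time_s: 17.5
ee_pos: [0.4457, -0.1282, 0.0323]
eef_rot: [3.141, -0.0, 1.65]
force: [2.3, 1.3, -0.1]
grip_width: 0.0192
grip_force: 20.0
```

```bash
python3 - <<'E'
from arc import *
o=ctrl.get_obs();print(o['grip_width']*1e3,o['ee_pos']*1e3,o['force'])
v=o['ee_pos'][:2]-piv; print('q',j[2]-.26-np.arctan2(v[1],v[0]),np.hypot(*v)*1e3); arc(.07,.87,10)
E
```

```text
19.217626512413137 [ 445.7 -128.2   32.3] [ 2.3  1.3 -0.1]
q 0.06808072733799753 94.74829522654468
[3.7, -6.6, 0, 0, 0, 0.08, 1],
[7.9, -13.0, 0, 0, 0, 0.16, 1],
[12.6, -18.9, 0, 0, 0, 0.24, 1],
[17.8, -24.5, 0, 0, 0, 0.32, 1],
[23.4, -29.6, 0, 0, 0, 0.40, 1],
[29.4, -34.3, 0, 0, 0, 0.48, 1],
[35.7, -38.5, 0, 0, 0, 0.56, 1],
[42.4, -42.1, 0, 0, 0, 0.64, 1],
[49.3, -45.3, 0, 0, 0, 0.72, 1],
[56.5, -47.8, 0, 0, 0, 0.80, 1],
```

Knob gripped. Swinging the lever.

Request:
arm_command([
  [[3.7,-6.6,0,0,0,0.08,1],[7.9,-13.0,0,0,0,0.16,1],[12.6,-18.9,0,0,0,0.24,1],[17.8,-24.5,0,0,0,0.32,1],[23.4,-29.6,0,0,0,0.4,1],[29.4,-34.3,0,0,0,0.48,1],[35.7,-38.5,0,0,0,0.56,1],[42.4,-42.1,0,0,0,0.64,1],[49.3,-45.3,0,0,0,0.72,1],[56.5,-47.8,0,0,0,0.8,1]],
], squeeze=25)

```text
time_s: 18.5
ee_pos: [0.3935, -0.0757, 0.0323]
eef_rot: [3.141, -0.0, 0.846]
force: [3.5, -1.2, -2.0]
grip_width: 0.0192
grip_force: 25.0
```

```bash
python3 - <<'E'
from arc import *
o=ctrl.get_obs();print(o['grip_width']*1e3,o['ee_pos']*1e3,o['force'],o['eef_rot'],o['qpos'])
v=o['ee_pos'][:2]-piv; print('q',j[2]-.26-np.arctan2(v[1],v[0]),np.hypot(*v)*1e3); arc(.87,1.67,10)
E
```

```text
19.18727123250139 [393.5 -75.7  32.3] [ 3.5 -1.2 -2. ] [ 3.1 -0.   0.8] [-0.3  0.2  2.1 -0.   0.9  0.4]
q 0.8709324118531765 94.77606821002357
[3.7, -6.7, 0, 0, 0, 0.08, 1],
[7.9, -13.0, 0, 0, 0, 0.16, 1],
[12.6, -19.0, 0, 0, 0, 0.24, 1],
[17.7, -24.6, 0, 0, 0, 0.32, 1],
[23.3, -29.7, 0, 0, 0, 0.40, 1],
[29.3, -34.4, 0, 0, 0, 0.48, 1],
[35.6, -38.6, 0, 0, 0, 0.56, 1],
[42.2, -42.3, 0, 0, 0, 0.64, 1],
[49.2, -45.4, 0, 0, 0, 0.72, 1],
[56.3, -48.0, 0, 0, 0, 0.80, 1],
```

Request:
arm_command([
  [[3.7,-6.6,0,0,0,0.08,1],[7.9,-13.0,0,0,0,0.16,1],[12.6,-18.9,0,0,0,0.24,1],[17.8,-24.5,0,0,0,0.32,1],[23.4,-29.6,0,0,0,0.4,1],[29.4,-34.3,0,0,0,0.48,1],[35.7,-38.5,0,0,0,0.56,1],[42.4,-42.1,0,0,0,0.64,1],[49.3,-45.3,0,0,0,0.72,1],[56.5,-47.8,0,0,0,0.8,1]],
], squeeze=25)

```text
time_s: 19.5
ee_pos: [0.395, -0.0017, 0.0322]
eef_rot: [3.141, -0.0, 0.047]
force: [1.3, -3.5, -1.2]
grip_width: 0.0192
grip_force: 25.0
```

```bash
python3 - <<'E'
from arc import *
o=ctrl.get_obs();print(o['grip_width']*1e3,o['ee_pos']*1e3,o['force'],o['eef_rot'],o['qpos'])
v=o['ee_pos'][:2]-piv; print('q',j[2]-.26-np.arctan2(v[1],v[0]),np.hypot(*v)*1e3); arc(1.67,2.31,8)
E
```

```text
19.199700145803444 [395.   -1.7  32.2] [ 1.3 -3.5 -1.2] [ 3.1 -0.   0. ] [-0.1  0.1  2.1 -0.   0.9  1.4]
q -4.610086794972608 94.85974658138326
[3.7, -6.6, 0, 0, 0, 0.08, 1],
[7.9, -13.0, 0, 0, 0, 0.16, 1],
[12.6, -19.0, 0, 0, 0, 0.24, 1],
[17.7, -24.5, 0, 0, 0, 0.32, 1],
[23.3, -29.7, 0, 0, 0, 0.40, 1],
[29.3, -34.4, 0, 0, 0, 0.48, 1],
[35.6, -38.6, 0, 0, 0, 0.56, 1],
[42.2, -42.3, 0, 0, 0, 0.64, 1],
```

Request:
arm_command([
  [[3.7,-6.6,0,0,0,0.08,1],[7.9,-13.0,0,0,0,0.16,1],[12.6,-18.9,0,0,0,0.24,1],[17.8,-24.5,0,0,0,0.32,1],[17.8,-24.5,0,0,0,0.32,1]],
], squeeze=30)

```text
time_s: 20.0
ee_pos: [0.4118, 0.0239, 0.0322]
eef_rot: [-3.142, -0.001, -0.271]
force: [2.7, 0.6, 1.3]
grip_width: 0.0192
grip_force: 30.0
```

Request:
arm_command([
  [[1.8,-3.4,0,0,0,0.04,1],[3.7,-6.6,0,0,0,0.08,1],[3.7,-6.6,0,0,0,0.08,1]],
])

```text
time_s: 20.3
ee_pos: [0.4161, 0.0286, 0.0321]
eef_rot: [3.141, 0.001, -0.349]
force: [-3.1, -2.6, 3.7]
grip_width: 0.0191
grip_force: 30.0
```

Request:
arm_command([
  [[1.8,-3.4,0,0,0,0.04,1],[3.7,-6.6,0,0,0,0.08,1],[3.7,-6.6,0,0,0,0.08,1]],
])

```text
time_s: 20.6
ee_pos: [0.4209, 0.0331, 0.032]
eef_rot: [3.139, 0.003, -0.428]
force: [-10.2, -6.9, 8.9]
grip_width: 0.0193
grip_force: 30.0
```

```bash
python3 - <<'E'
from arc import *
o=ctrl.get_obs();print(o['grip_width']*1e3,o['ee_pos']*1e3,o['force'],o['eef_rot'],o['qpos'])
v=o['ee_pos'][:2]-piv; print('q',(j[2]-.26-np.arctan2(v[1],v[0]))%6.2832,np.hypot(*v)*1e3)
t=np.array([v[1],-v[0]])/np.hypot(*v); print('tangential N',o['force'][:2]@t,'radial',o['force'][:2]@v/np.hypot(*v))
E
```

```text
19.27797975822937 [420.9  33.1  32. ] [-10.2  -6.9   8.9] [ 3.1  0.  -0.4] [-0.   0.2  2.  -0.   0.9  2. ]
q 2.1337415228168 95.36491969765186
tangential N -12.243766812500377 radial 1.139523373550238
```

The cam is stiff, with 12 N tangential at 2.13 rad, so it's clamped. I'll open, lift away and check.

Request:
arm_command([
  [[0,0,0,0,0,0,1],[0,0,0,0,0,0,0.2],[0,0,0,0,0,0,-0.1],[0,0,0,0,0,0,-0.1],[0,0,0,0,0,0,-0.1],[0,0,0,0,0,0,-0.1],[0,0,-20,0,0,0,-0.1],[0,0,-60,0,0,0,-0.1],[0,0,-100,0,0,0,-0.1],[0,0,-130,0,0,0,-0.1],[0,0,-130,0,0,0,-0.1]],
])

```text
time_s: 21.7
ee_pos: [0.4241, 0.034, 0.1658]
eef_rot: [-3.139, -0.006, -0.43]
force: [0.4, 0.6, -1.1]
grip_width: 0.0517
grip_force: 0.0
```

Request:
arm_command([
  [[30,0,0,0,0,-0.1,-0.1],[-20,50,-30,0,0,-0.2,-0.1],[-40,100,-30,0,0,-0.3,-0.1],[-60,140,-30,0,0,-0.4,-0.1],[-80,180,-30,0,0,-0.5,-0.1],[-80,200,-30,0,0,-0.6,-0.1],[-80,200,-30,0,0,-0.6,-0.1]],
])

```text
time_s: 22.4
ee_pos: [0.2644, -0.1164, 0.1917]
eef_rot: [3.141, -0.0, 0.171]
force: [-0.5, -0.3, -0.6]
grip_width: 0.0515
grip_force: 0.0
```

```bash
python3 - <<'E'
from arc import *
p,d=snap('top','top6');s,e=snap('scene','scene6'); o=ctrl.get_obs(); print(o['ee_pos'],o['time_s'],o['grip_width'],o['force'])
def tojig(w): d=w[:,:2]-j[:2]; return np.c_[c0*d[:,0]+s0*d[:,1],-s0*d[:,0]+c0*d[:,1]]*1e3
c0,s0=np.cos(j[2]),np.sin(j[2])
for n,dd in(('top',d),('scene',e)):
    i=np.mgrid[180:310,230:390]; uv=np.c_[i[1].ravel(),i[0].ravel()];w=pix2w(n,uv,dd);J=tojig(w)
    m=(w[:,2]>.028)&(w[:,2]<.046)&(J[:,0]>-130)&(J[:,0]<-45)&(J[:,1]>-35)&(J[:,1]<40)
    if m.any(): print(n,'strip',m.sum(),np.percentile(J[m],[2,50,98],axis=0))
    m=(w[:,2]>.083)&(w[:,2]<.105)&(abs(J[:,0])<150)&(J[:,1]<-40)
    if m.any():
        k=np.median(J[m],axis=0);print(n,'knob',m.sum(),k,'q',(-.26-np.arctan2(k[1]+42.8,k[0]+16))%6.283)
E
```

```text
[ 0.3 -0.1  0.2] 22.5 0.05170043758167371 [0.3 0.2 0.1]
top strip 191 [[-81.7 -18.5]
 [-63.4   1.2]
 [-45.9  20.2]]
top knob 42 [ -85.1 -108.6] q 2.120874560344526
scene strip 75 [[-69.6 -20.8]
 [-56.9  -3.4]
 [-45.3  18.8]]
```

```bash
python3 -c "
from station import ctrl; print(ctrl.hand_in())"
```

```text
the job is handed in; nothing more can be done
None
```

I slid the strip flat under the drill plate up to the end stop and clamped it against the fence. The cam lever is at about 2.12 rad and took about 12 N at the knob. I let go, moved the arm clear and handed in at about 22.5 s; the result of the judging was not shown.

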